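# Open the ratchet book rack to full width

## Robot

A 6-joint arm with a two-finger parallel gripper is mounted at the origin on the work surface. World frame = base frame: x ahead of the robot, y to its left, z up, the work surface at z = 0. Lengths are in m, angles in rad, forces in N, time in s.
With the tool pointing down it reaches from about 0.325 to 0.775 m from the base axis. Payload 5.5 kg.
Tool frame: the origin (TCP) lies between the finger pads; the fingertips stand 25 mm ahead of it and the grasp point (between the pads) lies 6 mm ahead of it; z points along the fingers, y is the direction in which the jaws open and shut (so a half turn about z gives the same grasp; the last joint's range is limited). The gripper opens to 88 mm and grips with 3 to 60 N. Pads are 20 mm wide; open, the fingers measure 115 mm over their backs; the gripper's body (75 mm by 178 mm) begins 61 mm behind the grasp point.
Start: joints at [1.074, 0.091, 1.231, -0, 1.82, -0.057], TCP at [0.255, 0.543, 0.248] pointing down, gripper open.
Joint ranges: [-2.87, 2.87], [-0.86, 2.18], [0.17, 2.46], [-1.51, 4.65], [0.06, 2.69], [-2.65, 2.65]. Speed limits (rad/s): [2.57, 2.57, 3.01, 3.14, 3.14, 3.14].

## Interface

Orientations are given as a unit quaternion [x, y, z, w].
In Python, from cell import r gives the robot as it stands. The module is installed in compiled form; this text tells all that it offers.
- The arm moves only by the tool step_arm, never from a script. Its arguments are lists of equal length, an entry for each row: "jaw": the opening in per cent of the stroke, from 0 (shut) to 100 (fully open); "delta_pos": the shift along the world's x, y, z in units of 50 mm (1.0 is 50 mm), a list of three; "spin": the turn about the world's z in units of 5 degrees (1.0 is 5 degrees). In form: {"jaw": [jaw, ...], "delta_pos": [[x, y, z], ...], "spin": [spin, ...]}. A call has 1 to 5 rows; each row is the pose to reach, as a shift and turn from the pose commanded when the call began; what a row does not reach only later rows make up. A row lasts 1/10 s, in which the tool goes at most 50 mm and 8.59 degrees, less where a joint would pass 70% of its speed; a pose out of reach is approached as far as the arm can. A call with a gripper value outside its range is refused whole. The fingers move at their own pace and stop on an object; "grip_force" is the grip in N (left out, the last holds). Time passes only in rows, so rows that repeat a pose let the fingers close. It gives the time, the measured TCP pose, the force and the opening at its end, in the units of the state.
- r.read_state(): the state, without advancing time (a new reading comes with each control period).
- r.camera(name): name is "scene" or "top" or "wrist"; returns a dict with "frame" (384x512x3 uint8, blue, green, red), "K" (3x3 intrinsics, pixels), "rvec" (rotation vector, rad) and "tvec" (3), from world to camera coordinates, as OpenCV has them; the wrist camera has in their place "T_tool_cam" (4x4, takes a point from camera to tool coordinates, whose origin is the TCP and whose axes are the flange's). Camera axes: x right, y down, z forward; pixel columns grow to the right and rows downward; lengths in m; the calibration is good to about 2 mm. The wrist camera is an equidistant fisheye: a pixel r from the principal point sees the ray r / f radians off the axis. A picture is of the moment at which its call begins: read the wrist's pose just before it. There is no depth.
- r.finish_job(): hands the job in, once; it reports no verdict.
Trained networks look in the newest picture that a camera, given by its name, has taken for a name from the list of things; names that differ only in an ending like _2 or _b are one class to them, and where a whole thing is asked for, a point or a joint stands for the part that bears it (a point fixed in the world has none). Each returns a list of dicts, best first, with "confidence" (0 to 1); they miss things now and then, are a little off and sometimes report something else, mostly with a low value. They report only what shows in the picture. A call takes as long as a camera call.
- r.find_in(label, camera): "at" ([x, y, z] in m, in world coordinates, good to about 4 mm: the middle of the surface that is visible of it).
- r.tip_of(label, camera): "at" ([x, y, z] in m, in world coordinates, good to about 4 mm: a listed point, or the origin of a listed thing).
The state is a dict: "t": time; "qpos": joint angles; "qd": joint speeds; "effort": joint torques, N m; "ee_pos": TCP position; "ee_rot": TCP orientation; "wrist_force": force on the tool from outside, world axes, zero at the start; "moment": the same for the moment, N m; "opening": finger opening in m.
Only numpy, scipy, OpenCV 4.12 (cv2) and the standard library are available. Lean on these libraries where they do the work, as an engineer would, in place of code of your own. Each camera call takes 0.05 s, during which the arm holds its last target.

## Task

Make room in the adjustable book rack: press down the release pad on the sliding bookend so that its ratchet lets go and, keeping it down, push the bookend back along its bar, away from the books, until it is fully home against the rubber end stop. Then let the pad spring up and move clear. Leave the two books, the mug and the lotion bottle standing where they are.

Things in the scene. Friction and masses are not known exactly. Their poses are not given: they have to be found in the camera images.
- stand: book rack fixed to the desk: base plate 160 (x) x 400 (y) x 8 mm, end panel at -y (143 high, inner face y = -192), steel bar along y at x = -45 mm, 20 wide, top 59.5 high, ratchet teeth below it. Origin: centre of the underside, on the desk. The bookend opens towards its +y; z is up; the bar lies on its -x side. At the bar's +y end: rubber stop, then a bracket 40 wide, 72 high.
- jaw (a joint): travel of the sliding bookend along the bar in m, growing towards +y of the rack; 0.130 = fully home against the rubber end stop (its limit), start 0 to 0.05. With the release down it slides with about 1.2 N of friction (damping 6 N s/m); with the release up the ratchet (tooth pitch 6 mm) stops it towards +y at the next tooth.
- jaw_face (a point): point on the face of the bookend's upright grey plate that looks towards the books and the release pad (-y of the rack): the face to push. 112 mm above the desk, over the bar; axes as the rack's. The plate is 8 mm thick and reaches 30 mm from this point to -x and 120 mm to +x; its top edge is 124 mm above the desk.
- release (a joint): travel of the release pad in m: 0 = up (ratchet engaged; it may rest up to 0.003 low on a tooth), grows as it is pressed straight down, 0.012 = bottomed. The ratchet is free from 0.004 on; press well past half way and keep it there while pushing. Spring: about 6 N to start, 9 N bottomed; it springs up when let go.
- release_top (a point): centre of the top of the ribbed black release pad on the bookend's carriage; axes as the rack's. Pad 42 (x) x 46 (y) mm, level, top 100 mm above the desk when up, 88 when bottomed. Its +y edge is 9 mm short of the upright plate's face (this point is 31 mm from it). It moves with the bookend. Carriage below: 46 x 56 mm, top 78 high.
- end_stop (a point): middle of the top of the rubber end stop's face which the bookend's plate meets, 64.5 mm above the desk; axes as the rack's.
- book_thick: blue book standing on the rack's base against the end panel, 100 x 32 x 165 mm high (x, y, z), origin at the centre of its underside. Loose, to be left alone.
- book_thin: white book standing beside the blue one, 95 x 24 x 148 mm high, origin at the centre of its underside. Loose, to be left alone.
- mug: white mug, 76 mm across, 90 mm high, handle at its +y, origin at the centre of its underside. Stands on the desk beyond the rack's open (+y) end. To be left alone.
- lotion: white bottle, 48 mm across, 130 mm high, origin at the centre of its underside. Stands on the desk beyond the rack's -y end. To be left alone.

How it is judged:
On the way, in this order (a step that is already met when the one before it is completed fails the run):
1. the release pad is pressed down far enough to free the ratchet, with the bookend still near where it stood (value of joint release above 0.005 m and value of joint jaw below 0.075 m), for 0.1 s.
2. the bookend is pushed fully back, with the release pad down (value of joint jaw above 0.124 m and value of joint release above 0.0035 m), for 0.05 s.
At the end, for the whole second after the job is handed in: The bookend stands within 6 mm of its end stop (joint jaw above 0.124), at rest; the release pad has sprung up (under 3 mm); the books, mug and bottle stand upright (within 0.15 rad) and within 20 mm of where they were (value of joint jaw above 0.124 m and value of joint release below 0.003 m and linear speed of jaw below 0.01 m/s and distance of each of book_thick, book_thin, mug, lotion from where it was at the start of the episode below 0.02 m and angle between each of book_thick, book_thin, mug, lotion's own z axis and vertical below 0.15 rad); the robot touches nothing.
It fails at once if a book, the mug or the bottle is lifted, carried off, shoved or tipped (distance of any of book_thick, book_thin, mug, lotion from where it was at the start of the episode above 0.04 m or angle between any of book_thick, book_thin, mug, lotion's own z axis and vertical above 0.4 rad).
It also fails if it takes over 32 s, if anything falls off the work surface, if the arm or the gripper's body presses on something with over 40 N, if the wrist force passes 120 N, or if a joint passes its speed limit or range.

## Working session

There is one attempt and no reset: what is moved stays moved. The work goes in short steps, Python scripts to look and compute and a tool call to move; the robot and the scene stay as the last step left them, time stands still between calls to the robot, and variables do not carry over. Pictures are saved under pics/ and viewed, and the job is handed in when it is done.

Besides the shell and the picture viewer there is one more tool, called after ">>>" as a command line: name --pt "numbers of a row" for each row, then --argument value for the rest. step_arm: Moves the arm, as the interface text tells. Its arguments: {"type":"object","properties":{"jaw":{"type":"array"},"delta_pos":{"type":"array"},"spin":{"type":"array"},"grip_force":{"type":"number"}},"required":["jaw","delta_pos","spin"]}

```bash
mkdir -p pics; python3 - <<'E'
from cell import r
import cv2
s=r.read_state();print(s)
for c in("scene","top"):
    d=r.camera(c);cv2.imwrite(f"pics/{c}0.png",d["frame"])
    for l in("release_top","jaw_face","end_stop","stand","book_thick","book_thin","mug","lotion"):
        print(c,l,[(x["confidence"],[round(float(v),4) for v in x["at"]]) for x in r.tip_of(l,c)[:2]])
E
```

```text
{'t': 0.0, 'qpos': array([ 1.07430644e+00,  9.18628505e-02,  1.23186947e+00, -6.29097973e-06,
        1.81976455e+00, -5.67041876e-02]), 'qd': array([-4.96730880e-04, -1.12881453e-03,  2.51169210e-06, -2.03776689e-04,
       -8.65318291e-04, -1.65344943e-03]), 'effort': array([ 7.60183884e-04, -4.46446681e+01, -4.06448579e+01,  6.98414468e-02,
        2.94613244e-02, -1.38569817e-04]), 'ee_pos': array([0.25534106, 0.54269644, 0.2465137 ]), 'ee_rot': array([ 2.18125708e-01,  9.75920217e-01, -9.16752640e-04, -2.57072120e-04]), 'wrist_force': array([ 0.22461928,  0.29844955, -0.78685958]), 'moment': array([ 0.08922078,  0.00144696, -0.02234524]), 'opening': 0.08758096042152504}
scene release_top [(0.77, [0.4779, -0.0269, 0.1045])]
scene jaw_face [(0.66, [0.4697, -0.0, 0.1151])]
scene end_stop [(0.66, [0.4345, 0.1013, 0.0641]), (0.35, [0.3862, 0.2145, -0.0009])]
scene stand [(0.84, [0.5278, -0.0413, -0.0044])]
scene book_thick []
scene book_thin [(0.93, [0.5968, -0.1517, 0.0099])]
scene mug [(0.58, [0.3861, 0.2161, -0.0023])]
scene lotion [(0.73, [0.5315, -0.3214, -0.0001])]
top release_top [(0.86, [0.4779, -0.0269, 0.1041]), (0.19, [0.5309, -0.0389, 0.0062])]
top jaw_face [(0.75, [0.4654, 0.0015, 0.1063])]
top end_stop [(0.94, [0.4351, 0.1045, 0.0662]), (0.73, [0.5314, -0.3198, -0.0043])]
top stand [(0.69, [0.5302, -0.0395, 0.0028])]
top book_thick [(0.71, [0.6078, -0.1898, 0.0111])]
top book_thin [(0.84, [0.5949, -0.1525, 0.0067])]
top mug [(0.94, [0.3858, 0.2151, 0.0014]), (0.41, [0.4293, 0.104, 0.0658])]
top lotion [(0.68, [0.5323, -0.3197, -0.003])]
```

View pics/scene0.png

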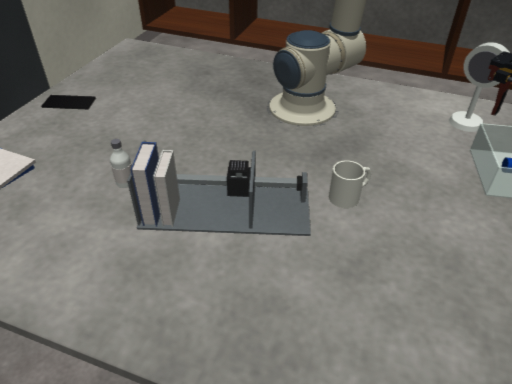

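View pics/top0.png

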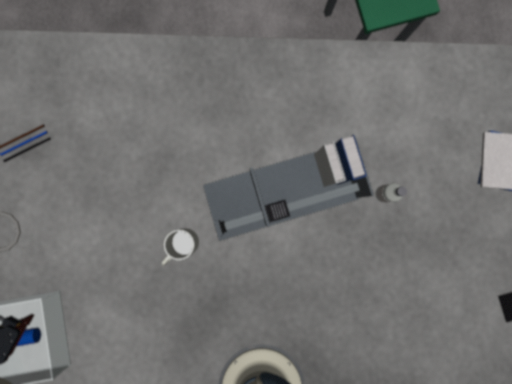

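Top view: the rack's +y runs to the left at about 18° yaw, with the pad near pixel (277,210), the plate at about (253,183) and the stop at about (222,227). The tip_of points agree with the given sizes: pad to face is 31 mm and the bar offset is 44 mm. Pad to stop is about 137 mm, which leaves about 98 mm of travel. I'll approach with the fingers shut and the jaw axis along the rack's y.

>>> step_arm --jaw '[0,0,0,0,0]' --pt "0.35 -0.9 0" --pt "0.7 -1.8 0" --pt "1.05 -2.7 0" --pt "1.4 -3.6 0" --pt "1.75 -4.5 0" --spin '[0.8,1.6,2.4,3.2,4.0]' --grip_force 30

```text
t: 1.4
ee_pos: [0.3432, 0.3162, 0.2477]
ee_rot: [0.044, 0.999, 0.0, 0.0]
wrist_force: [0.8, 0.6, -0.0]
opening: 0.0515
```

>>> step_arm --jaw '[0,0,0,0,0]' --pt "0.35 -0.9 0" --pt "0.7 -1.8 0" --pt "1.05 -2.7 0" --pt "1.4 -3.6 0" --pt "1.75 -4.5 0" --spin '[0.8,1.6,2.4,3.2,4.0]'

```text
t: 1.9
ee_pos: [0.4307, 0.091, 0.248]
ee_rot: [-0.13, 0.991, 0.0, 0.001]
wrist_force: [0.5, 0.1, -0.4]
opening: 0.0112
```

>>> step_arm --jaw '[0,0,0,0,0]' --pt "0.3 -0.75 0" --pt "0.6 -1.5 0" --pt "0.88 -2.17 0" --pt "0.88 -2.17 -0.6" --pt "0.88 -2.17 -0.8" --spin '[0.3,0.7,0.7,0.7,0.7]'

```text
t: 2.4
ee_pos: [0.4739, -0.0165, 0.205]
ee_rot: [-0.158, 0.987, 0.001, -0.002]
wrist_force: [0.7, 1.1, -0.3]
opening: 0.0005
```

```bash
python3 - <<'E'
from cell import r
import cv2,numpy as np
s=r.read_state();print(s["t"],s["ee_pos"],s["ee_rot"],s["wrist_force"],s["opening"])
for c in("wrist","scene"):
    d=r.camera(c);cv2.imwrite(f"pics/{c}1.png",d["frame"])
    for l in("release_top","jaw_face","end_stop"):
        print(c,l,[(x["confidence"],[round(float(v),4) for v in x["at"]]) for x in r.tip_of(l,c)[:2]])
print(r.read_state()["t"])
E
```

```text
2.4 [ 0.47386166 -0.01651331  0.20502326] [-1.57913915e-01  9.87451281e-01  5.39226743e-04 -1.69501825e-03] [ 0.68978379  1.07290204 -0.31409072] 0.0005161198134554635
wrist release_top [(0.71, [0.5292, -0.0368, -0.0022]), (0.57, [0.4753, -0.0227, 0.0985])]
wrist jaw_face [(0.87, [0.4681, 0.0066, 0.1117]), (0.15, [0.4774, -0.0237, 0.0982])]
wrist end_stop [(0.94, [0.4317, 0.1072, 0.0648]), (0.7, [0.3875, 0.2199, -0.0])]
scene release_top [(0.69, [0.4783, -0.027, 0.1051]), (0.48, [0.3844, 0.2162, -0.0003])]
scene jaw_face [(0.81, [0.4704, 0.0008, 0.1155])]
scene end_stop [(0.73, [0.4357, 0.102, 0.0655])]
2.8
```

View pics/wrist1.png

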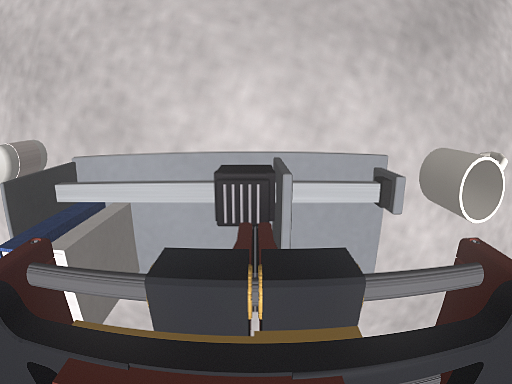

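View pics/scene1.png

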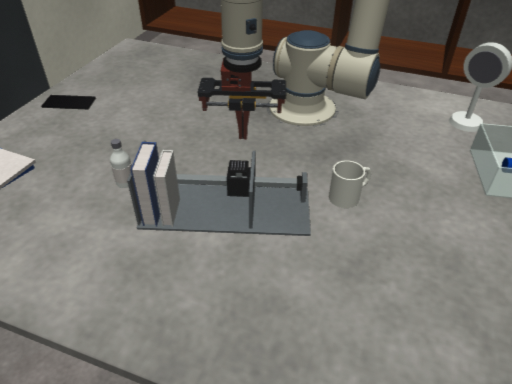

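The wrist picture shows the shut fingers in line with the pad (pixel 245,200), short of the plate at x≈285. The networks agree to about 4 mm. Next I lower onto the pad.

>>> step_arm --jaw '[0,0,0,0,0]' --pt "0 0 -0.5" --pt "0 0 -1.0" --pt "0 0 -1.3" --pt "0 0 -1.45" --pt "0 0 -1.5" --spin '[0,0,0,0,0]'

```text
t: 3.3
ee_pos: [0.4744, -0.0155, 0.1324]
ee_rot: [-0.159, 0.987, 0.0, -0.0]
wrist_force: [1.2, 0.4, 0.5]
opening: 0.0005
```

>>> step_arm --jaw '[0,0,0,0,0]' --pt "0 0 -0.08" --pt "0 0 -0.14" --pt "0 0 -0.2" --pt "0 0 -0.25" --pt "0 0 -0.25" --spin '[0,0,0,0,0]'

```text
t: 3.8
ee_pos: [0.475, -0.0156, 0.1215]
ee_rot: [-0.159, 0.987, -0.0, 0.001]
wrist_force: [-1.4, 0.2, 6.6]
opening: 0.0008
```

>>> step_arm --jaw '[0,0,0,0,0]' --pt "0 0 -0.05" --pt "0 0 -0.1" --pt "0 0 -0.14" --pt "0 0 -0.14" --pt "0 0 -0.14" --spin '[0,0,0,0,0]'

```text
t: 4.3
ee_pos: [0.475, -0.0156, 0.1151]
ee_rot: [-0.159, 0.987, -0.0, 0.001]
wrist_force: [-2.6, 0.4, 8.7]
opening: 0.0003
```

```bash
python3 - <<'E'
from cell import r
import cv2,numpy as np
s=r.read_state();print(s["t"],s["ee_pos"],s["wrist_force"],s["moment"])
for c in("wrist","scene"):
    d=r.camera(c);f=d["frame"]
    if c=="scene": f=cv2.resize(f[120:240,120:320],None,fx=4,fy=4,interpolation=2)
    cv2.imwrite(f"pics/{c}2.png",f)
E
```

```text
4.3 [ 0.47503935 -0.01564176  0.11514321] [-2.58864298  0.44005803  8.71443485] [ 0.14061101  0.52066732 -0.04342178]
```

View pics/wrist2.png

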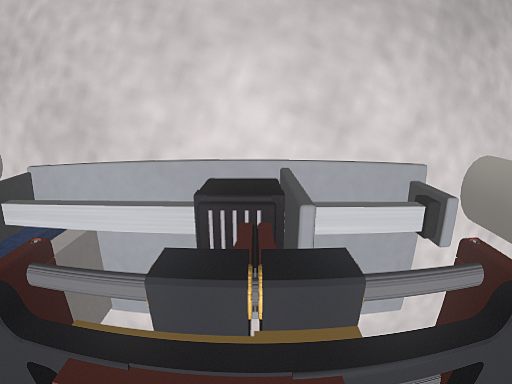

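View pics/scene2.png

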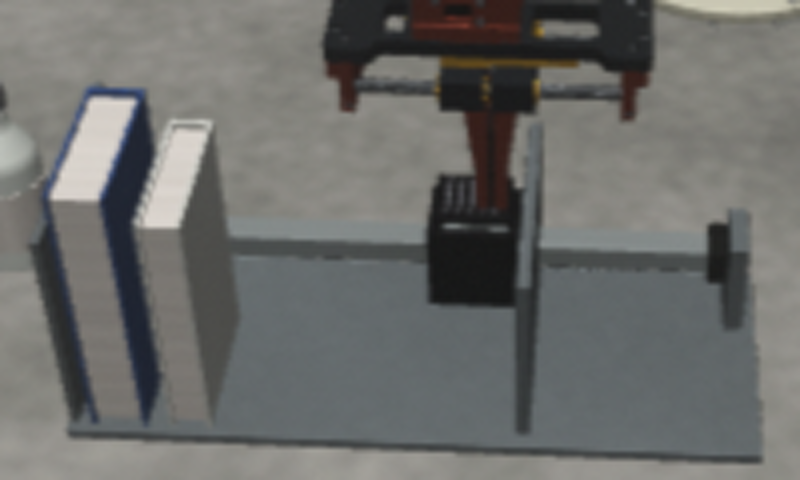

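The pad is down about 10 mm at 8.7 N, with the tips about 7 mm short of the plate. I push along the bar.

>>> step_arm --jaw '[0,0,0,0,0]' --pt "-0.03 0.09 0" --pt "-0.08 0.24 0" --pt "-0.14 0.42 0" --pt "-0.2 0.6 0" --pt "-0.27 0.8 0" --spin '[0,0,0,0,0]'

```text
t: 4.9
ee_pos: [0.462, 0.024, 0.1155]
ee_rot: [-0.159, 0.987, -0.001, 0.002]
wrist_force: [-0.7, -1.9, 7.8]
opening: 0.0001
```

>>> step_arm --jaw '[0,0,0,0,0]' --pt "-0.06 0.18 0" --pt "-0.12 0.36 0" --pt "-0.18 0.54 0" --pt "-0.24 0.72 0" --pt "-0.28 0.84 0" --spin '[0,0,0,0,0]'

```text
t: 5.4
ee_pos: [0.448, 0.0665, 0.1155]
ee_rot: [-0.159, 0.987, -0.001, 0.002]
wrist_force: [-0.1, -1.1, 7.8]
opening: 0.0003
```

```bash
python3 - <<'E'
from cell import r
import cv2,numpy as np
s=r.read_state();print(s["t"],s["ee_pos"],s["wrist_force"],s["moment"])
for c in("wrist","scene"):
    d=r.camera(c);f=d["frame"]
    if c=="scene": f=cv2.resize(f[120:240,120:320],None,fx=4,fy=4,interpolation=2)
    cv2.imwrite(f"pics/{c}3.png",f)
E
```

```text
5.4 [0.44804258 0.06654778 0.11554322] [-0.06005473 -1.108494    7.84835614] [-0.2959262   0.06429424  0.02304965]
```

View pics/wrist3.png

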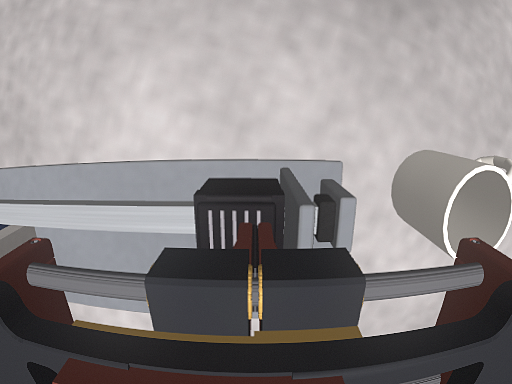

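View pics/scene3.png

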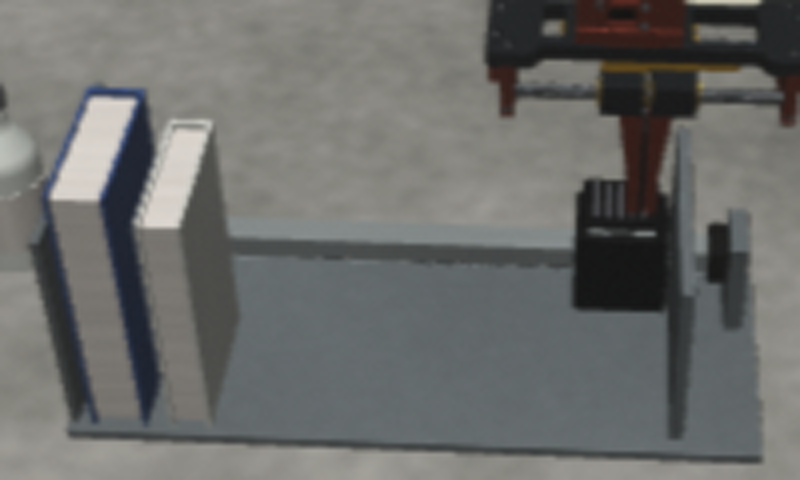

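Friction carries the bookend along, with about 11 mm left to the stop. I continue slowly and watch the force.

>>> step_arm --jaw '[0,0,0,0,0]' --pt "-0.02 0.06 0" --pt "-0.04 0.12 0" --pt "-0.06 0.18 0" --pt "-0.07 0.21 0" --pt "-0.08 0.24 0" --spin '[0,0,0,0,0]'

```text
t: 6.0
ee_pos: [0.4442, 0.0783, 0.1155]
ee_rot: [-0.159, 0.987, -0.001, 0.002]
wrist_force: [0.1, -1.6, 8.1]
opening: 0.0005
```

>>> step_arm --jaw '[0,0,0,0,0]' --pt "-0.02 0.05 0" --pt "-0.03 0.09 0" --pt "-0.04 0.12 0" --pt "-0.05 0.15 0" --pt "-0.06 0.17 0" --spin '[0,0,0,0,0]'

```text
t: 6.5
ee_pos: [0.4418, 0.0857, 0.1157]
ee_rot: [-0.158, 0.987, -0.002, 0.003]
wrist_force: [2.0, -5.1, 8.1]
opening: 0.0003
```

>>> step_arm --jaw '[0,0,0,0,0]' --pt "-0.02 0.05 0" --pt "-0.03 0.08 0" --pt "-0.04 0.11 0" --pt "-0.05 0.14 0" --pt "-0.05 0.14 0" --spin '[0,0,0,0,0]'

```text
t: 7.0
ee_pos: [0.4401, 0.0899, 0.1158]
ee_rot: [-0.157, 0.988, -0.005, 0.003]
wrist_force: [5.4, -16.6, 6.5]
opening: 0.0006
```

```bash
python3 - <<'E'
from cell import r
import cv2,numpy as np
s=r.read_state();print(s["t"],s["ee_pos"],s["wrist_force"],s["moment"])
for c in("wrist","scene"):
    d=r.camera(c);f=d["frame"]
    if c=="scene": f=cv2.resize(f[120:240,120:320],None,fx=4,fy=4,interpolation=2)
    cv2.imwrite(f"pics/{c}4.png",f)
E
```

```text
7.0 [0.44014671 0.08994861 0.11580659] [  5.37484091 -16.60768027   6.48414147] [-2.57211706 -0.86189795  0.03160875]
```

View pics/wrist4.png

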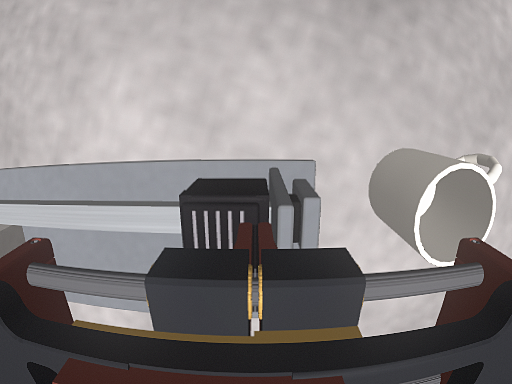

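View pics/scene4.png

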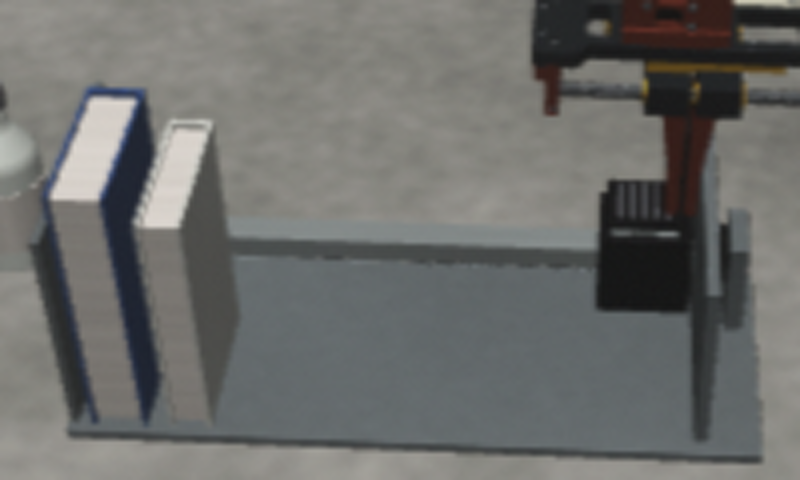

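The push force is about 17 N with the plate on the stop (wrist pixel ~290,215 shows no gap), and the pad is still about 9 mm down. I hold briefly, ease the side force without dragging the bookend, and lift straight up.

>>> step_arm --jaw '[0,0,0,0,0]' --pt "-0.01 0.02 -0.02" --pt "-0.01 0.02 -0.02" --pt "-0.01 0.02 -0.02" --pt "0.0 0.0 0" --pt "0.01 -0.03 0" --spin '[0,0,0,0,0]'

```text
t: 7.6
ee_pos: [0.4402, 0.0897, 0.1158]
ee_rot: [-0.158, 0.987, -0.003, 0.003]
wrist_force: [2.4, -5.9, 6.9]
opening: 0.0003
```

>>> step_arm --jaw '[0,0,0,0,0]' --pt "0 0 0.1" --pt "0 0 0.2" --pt "0 0 0.35" --pt "0 0 0.6" --pt "0 0 0.9" --spin '[0,0,0,0,0]'

```text
t: 8.1
ee_pos: [0.4377, 0.0918, 0.1577]
ee_rot: [-0.159, 0.987, -0.0, -0.001]
wrist_force: [0.1, -0.3, -0.3]
opening: 0.0004
```

>>> step_arm --jaw '[0,0,0,0,0]' --pt "0 0 0.4" --pt "0 0 0.9" --pt "0 0 1.4" --pt "0 -0.4 1.8" --pt "0 -0.6 1.8" --spin '[0,0,0,0,0]'

```text
t: 8.6
ee_pos: [0.439, 0.062, 0.252]
ee_rot: [-0.159, 0.987, -0.0, 0.003]
wrist_force: [-0.4, -0.2, 0.4]
opening: 0.0007
```

```bash
python3 - <<'E'
from cell import r
import cv2,numpy as np
s=r.read_state();print(s["t"],s["ee_pos"],s["wrist_force"],s["moment"])
for c in("wrist","scene"):
    d=r.camera(c);f=d["frame"]
    for l in("release_top","jaw_face","end_stop","book_thin","book_thick","mug","lotion"):
        print(c,l,[(x["confidence"],[round(float(v),4) for v in x["at"]]) for x in r.tip_of(l,c)[:1]])
    if c=="scene": f=cv2.resize(f[120:240,120:320],None,fx=4,fy=4,interpolation=2)
    cv2.imwrite(f"pics/{c}5.png",f)
E
```

```text
8.6 [0.43896121 0.06197807 0.25201852] [-0.41522574 -0.23567039  0.38061754] [0.05223204 0.00826111 0.00539077]
wrist release_top []
wrist jaw_face [(0.85, [0.4367, 0.1027, 0.1104])]
wrist end_stop [(0.88, [0.4343, 0.1063, 0.0649])]
wrist book_thin [(0.69, [0.5898, -0.1506, 0.0087])]
wrist book_thick []
wrist mug [(0.61, [0.3837, 0.2204, -0.0016])]
wrist lotion [(0.72, [0.5293, -0.3223, 0.0038])]
scene release_top [(0.85, [0.4455, 0.0702, 0.1032])]
scene jaw_face [(0.72, [0.4377, 0.0973, 0.1136])]
scene end_stop [(0.63, [0.4378, 0.1037, 0.0635])]
scene book_thin [(0.85, [0.5928, -0.1516, 0.0101])]
scene book_thick [(0.62, [0.602, -0.1938, 0.0075])]
scene mug [(0.6, [0.3837, 0.215, -0.0014])]
scene lotion [(0.79, [0.5308, -0.3186, 0.0006])]
```

View pics/wrist5.png

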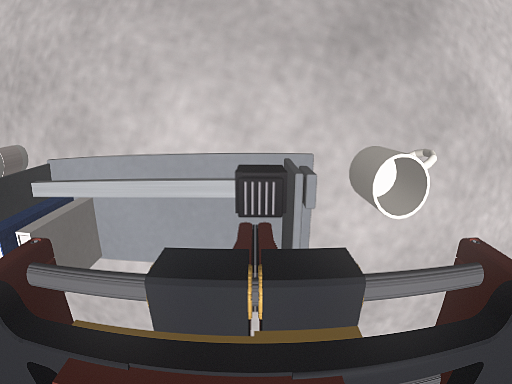

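View pics/scene5.png

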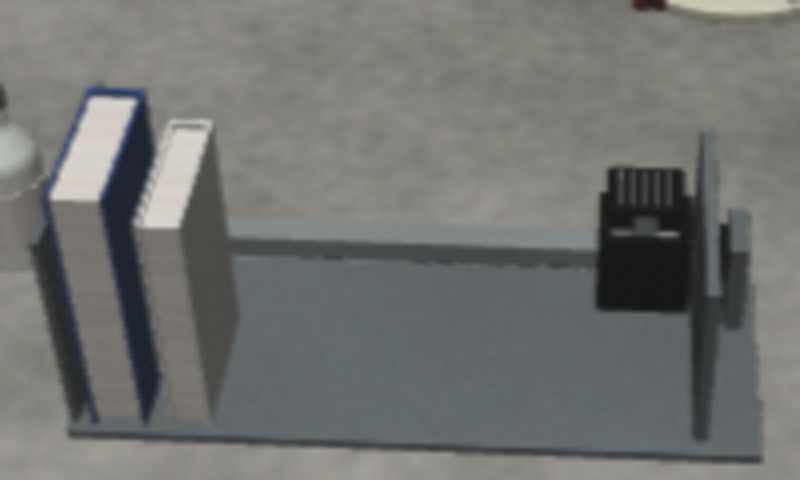

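```bash
python3 - <<'E'
from cell import r
import cv2,numpy as np
for i in range(3):
  for c in("top","scene"):
    d=r.camera(c)
    print(c,[[(l,[round(float(v),4) for v in x["at"]]) for x in r.tip_of(l,c)[:1]] for l in("release_top","jaw_face")])
f0=cv2.imread("pics/scene0.png");d=r.camera("scene")["frame"]
a=cv2.resize(f0[150:210,215:265],None,fx=8,fy=8,interpolation=cv2.INTER_CUBIC)
b=cv2.resize(d[150:210,258:308],None,fx=8,fy=8,interpolation=cv2.INTER_CUBIC)
cv2.imwrite("pics/cmp.png",np.hstack([a,b]));print(r.read_state()["t"])
E
```

```text
top [[], []]
scene [[('release_top', [0.4451, 0.0699, 0.0999])], [('jaw_face', [0.4376, 0.1037, 0.0636])]]
top [[], []]
scene [[('release_top', [0.445, 0.0702, 0.1039])], [('jaw_face', [0.4399, 0.0985, 0.1118])]]
top [[], []]
scene [[('release_top', [0.4475, 0.0706, 0.1002])], []]
10.35
```

View pics/cmp.png

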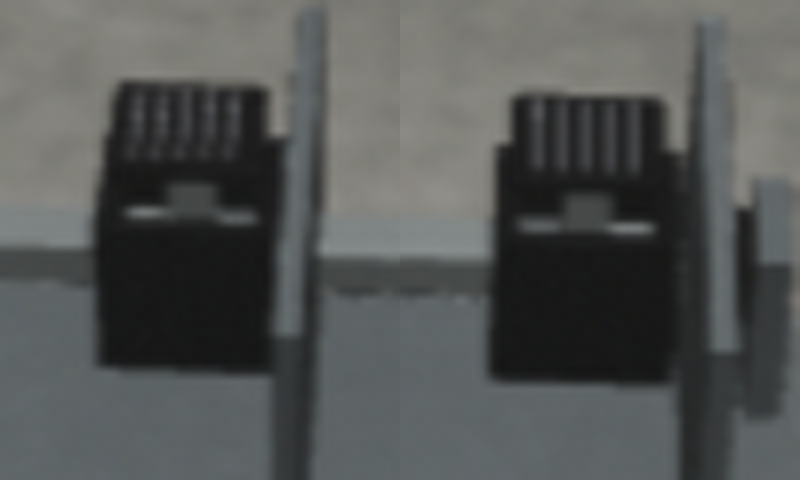

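The pad stands as high above the carriage as at the start (285 px in both enlarged crops). The plate sits on the rubber, with face to stop about 7 mm against its 8 mm thickness. The tool is clear.

```bash
python3 -c "
from cell import r
print(r.finish_job())"
```

```text
the job is handed in; nothing more can be done
None
```

I pressed the release pad down about 9–10 mm with the shut fingers and pushed the bookend about 102 mm along the bar until it stopped against the rubber. I then eased off, lifted straight up and handed the job in at about 10.4 s.

**Pushing home:** The side force rose to about 17 N at the stop, with the pad still down.

**Last checks:**
- **Bookend:** The plate's face measures about 7 mm from the stop's face. The plate is 8 mm thick, so it is against the rubber, and no gap shows in the pictures.
- **Release pad:** It is back at the height it had at the start, judged from an enlarged picture. The network readings scattered between 100 and 104 mm.
- **Books, mug and bottle:** Their positions agree with the start to within about 7 mm, and they look upright. That difference is about the networks' own noise.
- **Robot:** The fingertips are about 100 mm above the plate and the wrist force is near zero.

**What failed or disagreed:**
- The top camera found neither the pad nor the plate in the final check, probably because the arm was in the way.
- One scene-camera reading of `jaw_face` landed on the end stop, and I discarded it.

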